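# Kick out the lid stay and catch the case lid

## Task

The lid of the wooden test-block case stands propped on its folding stay. With the closed fingers held just under the lid's brass lift plate, push the stay over to the left (the case's left, seen from the robot) so that it folds down, catch the lid on the outside of the fingers as it drops, and lower it gently until it is fully shut, without letting it slam. Do not grip or lift anything, do not raise the lid further, leave the things on the bench where they are, and finish clear of the case.

Things in the scene. Friction and masses are not known exactly. Their poses are not given: they have to be found in the camera images.
- case: Fixed wooden case holding round steel test blocks, 162 (x) x 240 (y) x 86 (z, shut) mm. Origin: centre of its underside, on the bench. Its x points from the front wall to the hinge side (away from the robot), y left, z up. Front wall outside at x = -79 mm; walls 61 mm high, 9 mm thick. The lid, 24 mm thick, lies flush on them.
- case_lid (a joint): Opening angle of the lid, rad: 0 shut, grows as it opens; about 0.57 when propped on the stay (start). Hinge axis along the case's y through x = +83, z = +62 mm. Lid and plate weigh 0.2 to 0.35 kg; about 1.5 N upward at the plate's edge carries them. The hinge has little friction and damping: unsupported, the lid falls and slams shut in well under a second.
- plate_edge (a point): Middle of the lower free edge (toward the robot) of the brass lift plate, 116 mm wide (case y = -58 to +58), 5 mm thick, fixed to the lid, parallel to it and 46 mm out from its front. Shut, the plate spans x = -79 to -125, z = 64 to 69 mm in the case frame and this edge is at x = -125, y = 0, z = +64; at the start about x = -91, z = +176. The edge moves 208 mm from the hinge axis.
- stay (a joint): Angle of the folding stay, rad: 0 (start) upright against its stop, leaning 0.05 rad to the right, under the lift plate; grows to 1.5 as it folds to the left (case +y) along the front wall. A push of 1 to 3 N to the left near its top moves it; once past upright and free of the lid it falls over by itself. Folded it reaches to y = +130 mm, 29 to 60 mm high, at most 17 mm before the front wall.
- stay_tip (a point): Top of the stay: a steel rod 9 mm thick and 130 mm long with a 14 mm rubber ball at its upper end, which touches the lift plate's underside at the start, here at x = -89, y = -6, z = +173 mm in the case frame. It pivots about an axis along the case's x through y = 0, z = +36 mm.
- slug_2: Grey steel slug (short round bar), 32 mm across, 20 mm high, loose on the bench; bystander. Origin: centre of its underside.
- tweezers: Steel tweezers, 131 x 20 x 4 mm, loose on the bench; bystander. Origin: centre of the underside.
- mount_1: Red mounted specimen, 30 mm across, 19 mm high, loose on the bench; bystander. Origin: centre of its underside.
- mount_3: Blue mounted specimen, 30 mm across, 16 mm high, loose on the bench; bystander. Origin: centre of its underside.

How it is judged:
By the outcome, as a careful person would: the job done as asked, in the order asked, and still so for the second after the job is handed in, with the robot touching nothing.
It also fails if it takes over 45 s, if anything falls off the work surface, if the arm or the gripper's body presses on something with over 40 N, if the wrist force passes 120 N, or if a joint passes its speed limit or range.

## Robot

A 7-joint arm with a two-finger parallel gripper is mounted at the origin on the work surface; the furniture and walls round the work are solid. World frame = base frame: x ahead of the robot, y to its left, z up, the work surface at z = 0. Lengths are in m, angles in rad, forces in N, time in s.
With the tool pointing down it reaches from about 0.425 to 0.925 m from the base axis. Payload 6.8 kg.
Tool frame: the origin (TCP) lies where the fingers leave the gripper's body, on its centre line; the fingertips stand 73 mm ahead of it and the grasp point (between the pads) lies 54 mm ahead of it; z points along the fingers, y is the line along which they close (so a half turn about z gives the same grasp; the last joint's range is limited). The gripper opens to 85 mm and grips with 20 to 120 N. Pads are 22 mm wide; open, the fingers measure 114 mm over their backs; the gripper's body (76 mm by 85 mm) begins 54 mm behind the grasp point. The pads swing forward as they close: fully open they stand 13 mm farther back than shut.
Start: joints at [1.135, 0.477, 0.022, 1.555, -0.011, 1.109, -0.083], TCP at [0.217, -0.639, 0.304] pointing down, gripper open.
Joint ranges: [-2.96, 2.96], [-0.34, 2.1], [-1.41, 1.46], [0.24, 2.44], [-1.37, 4.51], [0.17, 1.92], [-2.96, 2.96]. Speed limits (rad/s): [2.39, 2.39, 3.14, 3.14, 3.14, 3.14, 3.14].

## Interface

Orientations are given as a rotation vector (axis times angle).
In Python, from bench import r, optics, telemetry, hand_in gives the robot as it stands (r), with the cameras (optics), the job as plain functions and the readings (telemetry).
- The arm moves only by the shell command python3 drive.py 'ROWS' [OPENING] [FORCE]. ROWS is a JSON list of rows, 1 to 5 of them, each of 6 numbers: dx, dy, dz in parts of the range, where 1.0 means 0.6 m, then a rotation vector rx, ry, rz in shares of 2 rad (1.0 is 2 rad); each row is the pose to reach, as a shift and turn from the pose commanded when the command began, along the tool's axes at that moment; what a row does not reach only later rows make up. A row lasts 1/10 s, in which the tool goes at most 0.05 m and 0.15 rad, less where a joint would pass 70% of its speed; a pose out of reach is approached as far as the arm can. OPENING is the finger opening in m, set as the command begins (- or left out keeps the last). The fingers move at their own pace and stop on an object; FORCE is the grip in N (left out, the last holds). Time passes only in rows, so rows that do not move let the fingers close. It prints the time, the measured TCP pose, the force, the opening and the grip force at its end. Input that does not fit is refused with a message, and nothing moves.
- telemetry.get_obs(): the state, without advancing time (a new reading comes with each control period).
- optics.grab_frame(name): name is "scene" or "top" or "wrist"; returns (picture, depth): 420x560x3 uint8, blue, green, red; 420x560 float32, m along the optical axis (not along the pixel's ray), 0 where there is no reading.
- optics.camera_info(name): a dict with "camera_matrix" (3x3 intrinsics, pixels), "R" (3x3) and "t" (3): a world point X has camera coordinates R X + t. Camera axes: x right, y down, z forward; pixel columns grow to the right and rows downward; lengths in m; the calibration is good to about 2 mm. The wrist camera is an equidistant fisheye: a pixel r from the principal point sees the ray r / f radians off the axis. A picture is of the moment at which its call begins: read the wrist's pose just before it. camera_info takes no time and is no camera call; for the wrist camera it gives the pose at the moment of the call.
- hand_in(): hands the job in; it is judged then, once.
The state is a dict: "clock": time; "joints": joint angles; "qvel": joint speeds; "tau": joint torques, N m; "tcp_pos": TCP position; "orientation": TCP orientation; "contact_force": force on the tool from outside, world axes, zero at the start; "moment": the same for the moment, N m; "grip_width": finger opening in m; "gripper_force": force on a finger pad.
Only numpy, scipy, OpenCV 4.12 (cv2) and the standard library are available. Lean on these libraries where they do the work, as an engineer would, in place of code of your own. Each camera call takes 0.05 s, during which the arm holds its last target. There are 200 camera calls.

## Working session

There is one attempt and no reset: what is moved stays moved. The work goes in short steps, Python scripts to look and compute and a shell command to move; the robot and the scene stay as the last step left them, time stands still between calls to the robot, and variables do not carry over. Pictures are saved under pics/ and viewed, at most 10 in all, crops included, and the job is handed in when it is done.

```bash
ls; mkdir -p pics; python3 - <<'E'
from bench import r, optics, telemetry, hand_in
import cv2,numpy as np
o=telemetry.get_obs();print({k:np.round(v,3) for k,v in o.items()})
for n in("scene","top"):
    p,d=optics.grab_frame(n);cv2.imwrite(f"pics/{n}0.png",p);np.save(f"pics/{n}0.npy",d)
    c=optics.camera_info(n);print(n,{k:np.round(v,3).tolist() for k,v in c.items() if k in("R","t","camera_matrix")})
E
```

```text
bench.py
drive.py
pics
{'clock': np.float64(0.0), 'joints': array([ 1.135,  0.478,  0.022,  1.556, -0.012,  1.109, -0.083]), 'qvel': array([ 0.001, -0.001,  0.   ,  0.   , -0.002, -0.   , -0.001]), 'tau': array([-0.0000e+00, -5.9644e+01,  1.6080e+00, -2.8119e+01,  1.2000e-02,
        9.0000e-03,  0.0000e+00]), 'tcp_pos': array([ 0.217, -0.639,  0.303]), 'orientation': array([-3.098e+00, -5.120e-01,  1.000e-03]), 'contact_force': array([-0.574,  0.224, -1.01 ]), 'moment': array([ 0.015,  0.03 , -0.016]), 'gripper_force': np.float64(0.0), 'grip_width': np.float64(0.085)}
scene {'camera_matrix': [[406.217, 0.0, 288.209], [0.0, 406.217, 210.407], [0.0, 0.0, 1.0]], 'R': [[0.509, -0.86, -0.017], [-0.379, -0.207, -0.902], [0.773, 0.466, -0.431]], 't': [-0.359, 0.311, 0.47]}
top {'camera_matrix': [[517.486, 0.0, 273.058], [0.0, 517.486, 208.136], [0.0, 0.0, 1.0]], 'R': [[-0.106, -0.994, -0.006], [-0.974, 0.105, -0.202], [0.202, -0.015, -0.979]], 't': [-0.032, 0.626, 0.965]}
```

View pics/scene0.png

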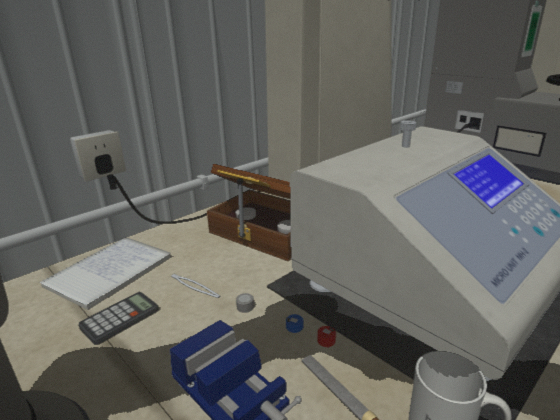

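View pics/top0.png

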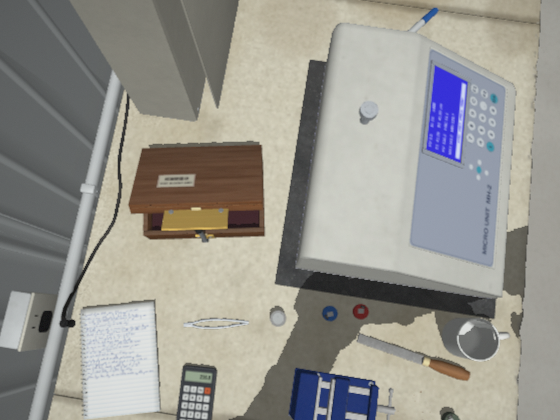

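The scene view shows the case at (255,220), its lid propped, with the stay at (240,205). The top view shows the lid corners near (143,148), (263,146), (265,205) and (131,211), the brass plate around (195,218) and the stay foot near (203,236). The tester stands to the right of the case. The slug is at (278,317), the tweezers at (215,323), and the blue and red mounts at (330,313) and (360,311).

```bash
cat > h.py <<'E'
import numpy as np,cv2
from bench import r, optics, telemetry, hand_in
def cloud(n,d):
    c=optics.camera_info(n);K=np.array(c["camera_matrix"]);R=np.array(c["R"]);t=np.array(c["t"])
    v,u=np.mgrid[0:420,0:560]
    P=np.stack([(u-K[0,2])/K[0,0]*d,(v-K[1,2])/K[1,1]*d,d],-1)
    return (P-t)@R
def proj(n,X):
    c=optics.camera_info(n);K=np.array(c["camera_matrix"])
    p=(np.array(X)@np.array(c["R"]).T+np.array(c["t"]))@K.T
    return p[:,:2]/p[:,2:]
E
python3 - <<'E'
from h import *
for n in("top","scene"):
    p=cv2.imread(f"pics/{n}0.png");W=cloud(n,np.load(f"pics/{n}0.npy"))
    pts={"top":[(145,151),(260,149),(262,201),(134,207),(170,214),(225,212),(170,226),(226,226),(203,236),(150,236),(264,234),(150,233),(264,231),(278,317),(330,313),(360,311),(215,323),(320,200),(305,265)],
     "scene":[(240,180),(240,205),(241,215),(215,169),(212,170),(275,187),(210,232),(285,255),(245,233)]}[n]
    for a in pts: print(n,a,np.round(W[a[1],a[0]],4))
    x0,y0,w,h=(120,135,160,115) if n=="top" else(195,150,110,115)
    cv2.imwrite(f"pics/{n}c.png",cv2.resize(p[y0:y0+h,x0:x0+w],None,fx=5,fy=5,interpolation=cv2.INTER_CUBIC))
a=cv2.imread("pics/topc.png");b=cv2.imread("pics/scenec.png")
E
```

```text
top (145, 151) [0.757  0.1433 0.0881]
top (260, 149) [ 0.7349 -0.0846  0.0929]
top (262, 201) [ 0.6124 -0.0782  0.1704]
top (134, 207) [0.6271 0.1511 0.1656]
top (170, 214) [0.6083 0.0885 0.1614]
top (225, 212) [ 0.6011 -0.0102  0.1627]
top (170, 226) [0.5834 0.0868 0.1775]
top (226, 226) [ 0.572  -0.0113  0.1827]
top (203, 236) [0.5699 0.0385 0.1149]
top (150, 236) [0.5925 0.1528 0.0466]
top (264, 234) [ 0.5746 -0.0746  0.0313]
top (150, 233) [0.596  0.1492 0.0609]
top (264, 231) [ 0.5759 -0.0755  0.0613]
top (278, 317) [ 0.4074 -0.0852  0.0217]
top (330, 313) [ 0.4042 -0.1889  0.021 ]
top (360, 311) [ 0.4018 -0.2487  0.021 ]
top (215, 323) [ 0.409   0.0428 -0.0005]
top (320, 200) [ 0.5867 -0.1727  0.2479]
top (305, 265) [ 0.4945 -0.1435  0.1312]
scene (240, 180) [0.5712 0.0353 0.1675]
scene (240, 205) [0.5687 0.0383 0.1098]
scene (241, 215) [0.5705 0.0391 0.0847]
scene (215, 169) [0.6249 0.1494 0.1557]
scene (212, 170) [0.6224 0.1568 0.1528]
scene (275, 187) [ 0.6071 -0.0287  0.151 ]
scene (210, 232) [ 5.936e-01  1.582e-01 -2.000e-04]
scene (285, 255) [ 0.5762 -0.0687  0.0112]
scene (245, 233) [0.5779 0.0373 0.0365]
```

View pics/topc.png

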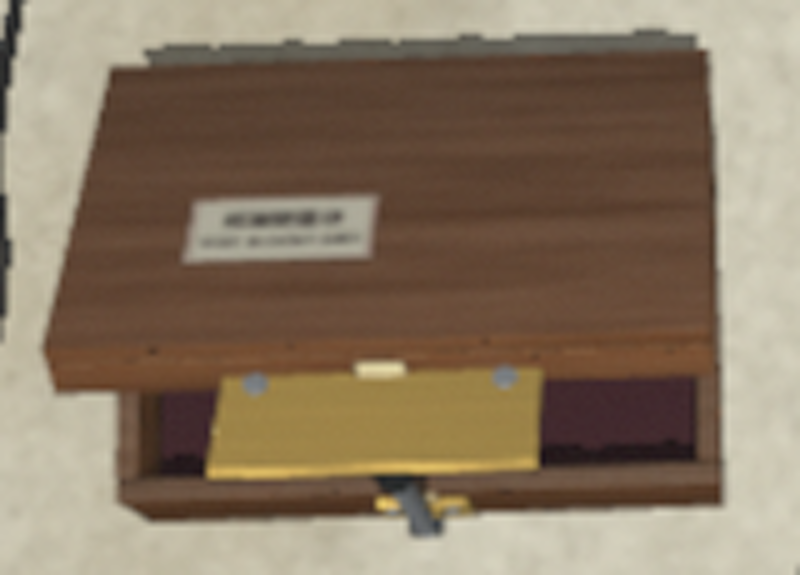

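View pics/scenec.png

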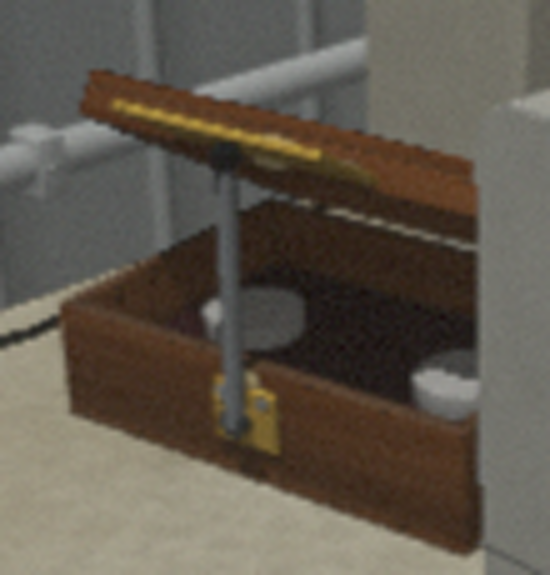

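```bash
python3 - <<'E'
from h import *
from scipy.optimize import least_squares
D={"top":((120,135),[((-125,58,64),208,478),((-125,-58,64),540,468),((-79,120,86),45,347),((-79,-120,86),713,335),((-79,120,62),55,390),((-79,-120,62),712,372),((-79,120,0),152,520),((-79,-120,0),722,505),((-79,120,61),120,490)]),
"scene":((195,150),[((-79,120,86),92,70),((-79,120,0),70,413),((-79,-120,0),470,552),((-79,120,61),62,310)])}
def lid(p,th):
    x,y,z=p
    if z<62 or (x,z)==(-79,61): return p
    dx,dz=x-83,z-62
    return (83+dx*np.cos(th)+dz*np.sin(th),y,62-dx*np.sin(th)+dz*np.cos(th))
def world(P,q):
    P=np.array(P)/1000;c,s=np.cos(q[2]),np.sin(q[2])
    return P@np.array([[c,s,0],[-s,c,0],[0,0,1]])+[q[0],q[1],0]
def f(q):
    e=[]
    for n,(o,L) in D.items():
        X=world([lid(l[0],q[3]) for l in L],q)
        m=np.array([[o[0]+(l[1]+.5)/5-.5,o[1]+(l[2]+.5)/5-.5] for l in L])
        e.append((proj(n,X)-m).ravel())
    return np.concatenate(e)
s=least_squares(f,[.66,.03,-.1,.57],loss="soft_l1")
print(s.x);print(np.round(f(s.x).reshape(-1,2),1).tolist())
q=s.x
print("plate edge",world([lid((-125,0,64),q[3])],q),"tip",world([(-89,-6,173)],q),"front corners",world([(-79,120,0),(-79,-120,0)],q))
# stay px check by depth
W=cloud("scene",np.load("pics/scene0.npy"))
for v in range(178,236,8):
    row=[np.round(W[v,u],3).tolist() for u in(240,241)];print(v,row)
c,s_=np.cos(q[2]),np.sin(q[2])
# cloud in case frame near: obstacles ahead/right of the case
W=cloud("top",np.load("pics/top0.npy")).reshape(-1,3)
C=(W-[q[0],q[1],0])@np.array([[c,-s_,0],[s_,c,0],[0,0,1]])
for z0 in(.03,.12,.2,.28):
    m=(C[:,2]>z0)&(C[:,2]<z0+.08)&(C[:,1]<-.125)&(C[:,1]>-.4)&(abs(C[:,0])<.35)
    if m.any(): print(z0,C[m].min(0),C[m].max(0))
E
```

```text
[ 0.66559083  0.03763115 -0.08056507  0.55529169]
[[0.4, 0.2], [-0.1, 0.5], [-0.5, -0.1], [-0.0, -1.2], [0.5, 0.4], [0.6, 0.6], [0.1, -0.6], [0.7, -0.6], [-0.9, 0.9], [0.2, -1.3], [0.5, -1.3], [-0.5, 0.0], [-0.5, -2.9]]
plate edge [[0.57319856 0.04509088 0.17335526]] tip [[0.57639664 0.03881315 0.173     ]] front corners [[ 0.59650443  0.16359967  0.        ]
 [ 0.57718972 -0.07562186  0.        ]]
178 [[0.573, 0.037, 0.171], [0.577, 0.037, 0.17]]
186 [[0.571, 0.036, 0.154], [0.57, 0.032, 0.155]]
194 [[0.57, 0.037, 0.136], [0.573, 0.037, 0.134]]
202 [[0.569, 0.038, 0.117], [0.572, 0.037, 0.116]]
210 [[0.57, 0.041, 0.097], [0.569, 0.037, 0.098]]
218 [[0.571, 0.043, 0.076], [0.569, 0.039, 0.078]]
226 [[0.569, 0.043, 0.057], [0.57, 0.041, 0.057]]
234 [[0.571, 0.046, 0.035], [0.571, 0.043, 0.036]]
0.03 [-0.34973844 -0.39958264  0.03167895] [ 0.26614059 -0.17877809  0.10990235]
0.12 [-0.19407299 -0.39984878  0.12001166] [ 0.24972802 -0.17911097  0.19994577]
0.2 [-0.19308227 -0.39999107  0.20000494] [ 0.26321879 -0.17941365  0.26599647]
0.28 [ 0.05907947 -0.3112179   0.28011307] [ 0.0892721  -0.28173479  0.29946909]
```

Units first: shifts go in shares of 0.6 m and turns go in shares of 2 rad. So -0.18 m / 0.6 = -0.3, -0.05 m / 0.6 = -0.0833, 0.407 rad / 2 = 0.2035.

```bash
python3 drive.py '[[0,0,-0.0833,0,0,0.065],[0,0,-0.1667,0,0,0.135],[0,0,-0.25,0,0,0.2035],[0,0,-0.3,0,0,0.2035],[0,0,-0.3,0,0,0.2035]]' 0
python3 - <<'E'
from h import *
from scipy.spatial.transform import Rotation as Ro
o=telemetry.get_obs();M=Ro.from_rotvec(o["orientation"]).as_matrix()
print(o["clock"],o["tcp_pos"],M.round(3).tolist(),o["joints"].round(3),"delta to (.45,.0,.45):",(M.T@(np.array([.45,0,.45])-o["tcp_pos"])).round(3))
W=cloud("top",np.load("pics/top0.npy")).reshape(-1,3)
for x0,y0,x1,y1 in((.15,-.7,.45,-.1),(.45,-.7,.6,-.1)):
    m=(W[:,0]>x0)&(W[:,0]<x1)&(W[:,1]>y0)&(W[:,1]<y1);print(W[m].max(0))
E
```

```text
clock: 0.6
tcp_pos: [0.2176, -0.6401, 0.4896]
orientation: [3.131, -0.124, 0.006]
contact_force: [0.4, 0.1, 0.5]
grip_width: 0.0122
gripper_force: 0.0
0.6 [ 0.21759457 -0.64006586  0.48958846] [[0.997, -0.079, 0.004], [-0.079, -0.997, -0.008], [0.004, 0.008, -1.0]] [ 1.067  0.379  0.125  1.297 -0.046  1.46  -0.463] delta to (.45,.0,.45): [ 0.181 -0.657  0.035]
[ 0.44999251 -0.10004931  0.22867061]
[ 0.59999972 -0.10003375  0.25209227]
```

```bash
python3 drive.py '[[0.05,-0.0667,0,0,0,0],[0.1,-0.1333,0,0,0,0],[0.15,-0.2,0,0,0,0],[0.2,-0.2667,0,0,0,0],[0.25,-0.3333,0,0,0,0]]'
python3 drive.py '[[0.0167,-0.075,0,0,0,0],[0.0333,-0.15,0,0,0,0],[0.05,-0.225,0,0,0,0],[0.05,-0.3,0,0,0,0],[0.05,-0.3833,0,0,0,0]]'
python3 drive.py '[[0,-0.0833,0,0,0,0],[0,-0.1667,0,0,0,0],[0,-0.25,0,0,0,0],[0,-0.3333,0,0,0,0],[0,-0.3833,0,0,0,0]]'
python3 - <<'E'
from h import *
o=telemetry.get_obs();print(o["joints"].tolist(),o["tcp_pos"],o["orientation"])
E
```

```text
clock: 1.1
tcp_pos: [0.3835, -0.4496, 0.4826]
orientation: [-3.138, 0.124, 0.002]
contact_force: [0.4, -0.5, 0.0]
grip_width: 0.0002
gripper_force: 0.0
clock: 1.6
tcp_pos: [0.4304, -0.223, 0.4825]
orientation: [-3.139, 0.125, 0.003]
contact_force: [0.9, -0.1, 1.0]
grip_width: 0.0002
gripper_force: 0.0
clock: 2.1
tcp_pos: [0.4482, 0.0087, 0.483]
orientation: [-3.139, 0.117, 0.002]
contact_force: [0.6, -0.2, 0.4]
grip_width: 0.0003
gripper_force: 0.0
[0.2684717170381767, -0.012825829509670508, -0.41577204449826993, 1.7775550562929368, -0.006039613156103069, 1.3769032379861994, -1.7913808118437105] [0.4481871  0.00873072 0.48300944] [-3.13888752e+00  1.16953383e-01  1.95796506e-03]
```

```bash
cat > kin.py <<'E'
import numpy as np,itertools
from scipy.spatial.transform import Rotation as Ro
from scipy.optimize import least_squares
LO=np.array([-2.96,-.34,-1.41,.24,-1.37,.17,-2.96]);HI=np.array([2.96,2.1,1.46,2.44,4.51,1.92,2.96])
S=[([1.135,.4775,.022,1.5555,-.0115,1.109,-.083],[.217,-.639,.3035],[-3.098,-.512,.001]),
([1.067,.379,.125,1.297,-.046,1.46,-.463],[.2176,-.6401,.4896],[3.131,-.124,.006]),
([.26847,-.01283,-.41577,1.77756,-.00604,1.3769,-1.79138],[.44819,.00873,.48301],[-3.13889,.11695,.00196])]
def fk(q,p,sg):
    h,L1,L2,L3,a,b,e=p
    R=Ro.from_euler("z",a);x=np.array([0,0,h])
    A=lambda R,i:R*Ro.from_euler("z",sg[i]*q[i])
    B=lambda R,i:R*Ro.from_euler("y",q[i])
    R=B(A(R,0),1);R=A(R,2);x=x+R.apply([e,0,L1]);R=B(R,3);x=x+R.apply([-e,0,0]);R=A(R,4);x=x+R.apply([0,0,L2]);R=B(R,5);x=x+R.apply([0,0,L3]);R=A(R,6)*Ro.from_euler("z",b)
    return x,R
def res(p,sg):
    e=[]
    for q,x,o in S:
        X,R=fk(q,p,sg);e+=[X-x,(R.inv()*Ro.from_rotvec(o)).as_rotvec()]
    return np.concatenate(e)
def calib():
    best=None
    for sg1 in(1,-1):
      for s3 in (1,-1):
       for s5 in(1,-1):
        for s7 in(1,-1):
          for b in(0,1.6,3.1,-1.6):
            sg={0:sg1,2:s3,4:s5,6:s7}
            s=least_squares(res,[.34,.5,.5,.25,0,b,0],args=(sg,))
            if best is None or s.cost<best[0].cost: best=(s,sg)
    return best
def ik(x,R,q0,p,sg):
    f=lambda q:np.concatenate([(fk(q,p,sg)[0]-x)*20,(fk(q,p,sg)[1].inv()*R).as_rotvec()*5,.02*(q-q0)])
    s=least_squares(f,np.clip(q0,LO+.01,HI-.01),bounds=(LO,HI));X,RR=fk(s.x,p,sg)
    return s.x,np.linalg.norm(X-x)*1e3,(RR.inv()*R).magnitude()
E
python3 - <<'E'
from kin import *
s,sg=calib();print(s.cost,sg,s.x.round(4),abs(s.fun).max())
E
```

```text
0.00013799692826453266 {0: -1, 2: -1, 4: -1, 6: -1} [-0.2315  0.5784  0.4824 -0.2438 -0.1002  1.4705 -0.0158] 0.014614203271185395
```

In the tool's units: 0.6 rad / 2 = 0.3.

```bash
cat > rec.py <<'E'
from bench import r, optics, telemetry, hand_in
import json
o=telemetry.get_obs();print(o["clock"],[round(v,3) for v in o["joints"]],o["tcp_pos"].round(4),o["orientation"].round(4))
open("rec.txt","a").write(json.dumps([list(o["joints"]),list(o["tcp_pos"]),list(o["orientation"])])+"\n")
E
python3 rec.py
python3 drive.py '[[0,0,0,0,0.075,0],[0,0,0,0,0.15,0],[0,0,0,0,0.225,0],[0,0,0,0,0.3,0],[0,0,0,0,0.3,0]]' |head -1; python3 rec.py
python3 drive.py '[[0,0,0.0667,0,0.05,0],[0,0,0.1333,0,0.1,0],[0,0,0.1333,0,0.1,0]]' |head -1; python3 rec.py
python3 - <<'E'
import kin,json
kin.S=kin.S[:2]+[tuple(json.loads(l)) for l in open("rec.txt")]
s,sg=kin.calib();print(s.cost,sg,s.x.round(4).tolist(),abs(s.fun).max())
E
```

```text
2.1 [np.float64(0.268), np.float64(-0.013), np.float64(-0.416), np.float64(1.778), np.float64(-0.006), np.float64(1.377), np.float64(-1.791)] [0.4482 0.0087 0.483 ] [-3.1389e+00  1.1700e-01  2.0000e-03]
clock: 2.6
2.6 [np.float64(0.294), np.float64(-0.288), np.float64(-0.409), np.float64(2.092), np.float64(0.012), np.float64(0.728), np.float64(-1.79)] [0.4459 0.0044 0.481 ] [ 2.9758 -0.1171  0.9168]
clock: 2.9
2.9 [np.float64(0.459), np.float64(-0.183), np.float64(-0.597), np.float64(2.239), np.float64(0.263), np.float64(0.294), np.float64(-2.044)] [0.4928 0.     0.4118] [ 2.8695 -0.1145  1.1949]
0.0033860675815949102 {0: -1, 2: -1, 4: -1, 6: -1} [0.3245, 0.5819, 0.4998, 0.2938, -0.0654, 1.5115, -0.0349] 0.046384348525916386
```

```bash
cat > kin2.py <<'E'
from kin import *
import json
def load():
    return S[:2]+[tuple(json.loads(l)) for l in open("rec.txt")]
def fk2(q,p):
    # general POE-like: 8 fixed offsets, z/y axis pattern, signs -1 on z joints, per-joint zero offsets
    h=p[0];off=p[1:16].reshape(5,3);z=p[16:23]
    x=np.array([0,0,h]);R=Ro.identity()
    ax="zyzyzyz";k={1:0,2:1,3:2,4:3,5:4}
    for i in range(7):
        R=R*Ro.from_euler(ax[i],(-1 if ax[i]=="z" else 1)*q[i]+z[i])
        if i in k: x=x+R.apply(off[k[i]])
    x=x+R.apply([0,0,0]);return x,R
def fit():
    D=load()
    p0=np.zeros(23);p0[0]=.32;p0[3]=0;p0[6]=.58;p0[12]=.5;p0[15]=.29;p0[22]=1.51
    def f(p):
        e=[]
        for q,x,o in D:
            X,R=fk2(q,p);e+=[(X-x)*3,(R.inv()*Ro.from_rotvec(o)).as_rotvec()]
        return np.concatenate(e+[.003*(p-p0)])
    s=least_squares(f,p0);n=6*len(D);return s.x,s.fun[:n].reshape(-1,6)
def ik2(x,R,q0,p):
    f=lambda q:np.concatenate([(fk2(q,p)[0]-x)*20,(fk2(q,p)[1].inv()*R).as_rotvec()*5,.02*(q-q0)])
    s=least_squares(f,np.clip(q0,LO+.01,HI-.01),bounds=(LO,HI));X,RR=fk2(s.x,p)
    return s.x,np.linalg.norm(X-x)*1e3,(RR.inv()*R).magnitude()
E
python3 - <<'E'
from kin2 import *
np.set_printoptions(suppress=True,linewidth=150)
p,e=fit();print(p.round(3));print(e.round(4))
E
```

```text
[ 0.288  0.    -0.03  -0.019 -0.001 -0.015  0.561 -0.    -0.015 -0.013 -0.    -0.     0.487 -0.    -0.     0.255 -0.     0.    -0.001  0.002  0.001
 -0.002  1.569]
[[ 0.0016  0.0003  0.0006  0.0012 -0.0003  0.0007]
 [-0.0013 -0.0004 -0.0004 -0.0003  0.0009 -0.0008]
 [-0.      0.0001  0.0001 -0.0006  0.0003  0.0001]
 [ 0.     -0.0002 -0.0003  0.      0.0001 -0.0001]
 [-0.     -0.0002  0.      0.0001  0.0003  0.0001]]
```

```bash
cat > plan.py <<'E'
from kin2 import *
CX=np.array([.6656,.0376,0]);CR=Ro.from_euler("z",-.0806)
def pose(edge,phi,psi,s):
    """TCP pose with upper flank point s (m) from the tip at case-frame point edge"""
    d=np.array([np.cos(phi)*np.cos(psi),np.cos(phi)*np.sin(psi),-np.sin(phi)])
    x=np.array([np.sin(phi)*np.cos(psi),np.sin(phi)*np.sin(psi),np.cos(phi)])
    M=np.c_[x,np.cross(d,x),d]
    t=np.array(edge)-.011*x-(.073-s)*d
    return CR.apply(t)+CX,CR*Ro.from_matrix(M)
def edge(th,gap,y):
    dx,dz=-.208,.002
    return [.083+dx*np.cos(th)+dz*np.sin(th),y,.062-dx*np.sin(th)+dz*np.cos(th)-gap]
E
python3 - <<'E'
from plan import *
np.set_printoptions(suppress=True,linewidth=150)
p,_=fit();q0=np.array(load()[-1][0])
for psi in(-.5,-.25,0,.25,.5):
  for phi in(.6,.7,.8,.9,1.0):
    out=[]
    q=q0
    for th,gap,y in((.555,.006,-.036),(.5,.006,.025),(0,.004,.025),(0,.004,-.03)):
        x,R=pose(edge(th,gap,y),phi,psi,.02);q,e,a=ik2(x,R,q,p);out+=[round(e,1),round(a,2),round(np.min(np.r_[q-LO,HI-q]),2)]
    print(psi,phi,out)
E
```

```text
-0.5 0.6 [np.float64(21.6), 0.19, np.float64(0.0), np.float64(14.2), 0.12, np.float64(0.0), np.float64(15.1), 0.13, np.float64(0.0), np.float64(24.2), 0.21, np.float64(0.0)]
-0.5 0.7 [np.float64(16.1), 0.14, np.float64(0.0), np.float64(10.1), 0.09, np.float64(0.0), np.float64(20.8), 0.18, np.float64(0.0), np.float64(29.1), 0.25, np.float64(0.0)]
-0.5 0.8 [np.float64(9.7), 0.08, np.float64(0.0), np.float64(5.0), 0.04, np.float64(0.0), np.float64(17.7), 0.16, np.float64(0.0), np.float64(24.9), 0.21, np.float64(0.0)]
-0.5 0.9 [np.float64(2.7), 0.02, np.float64(0.0), np.float64(0.0), 0.0, np.float64(0.0), np.float64(13.5), 0.12, np.float64(0.0), np.float64(19.5), 0.17, np.float64(0.0)]
-0.5 1.0 [np.float64(0.0), 0.0, np.float64(0.0), np.float64(0.0), 0.0, np.float64(0.0), np.float64(8.2), 0.07, np.float64(0.0), np.float64(13.1), 0.11, np.float64(0.0)]
-0.25 0.6 [np.float64(38.0), 0.32, np.float64(0.0), np.float64(32.7), 0.28, np.float64(0.0), np.float64(43.6), 0.38, np.float64(0.0), np.float64(52.5), 0.45, np.float64(0.0)]
-0.25 0.7 [np.float64(29.3), 0.25, np.float64(0.0), np.float64(25
[... 2485 characters left out ...]
64(6.9), 0.02, np.float64(0.0)]
0.5 0.7 [np.float64(3.1), 0.03, np.float64(0.0), np.float64(9.6), 0.09, np.float64(0.0), np.float64(3.6), 0.01, np.float64(0.0), np.float64(0.5), 0.0, np.float64(0.0)]
0.5 0.8 [np.float64(0.0), 0.0, np.float64(0.0), np.float64(2.1), 0.02, np.float64(0.0), np.float64(0.5), 0.0, np.float64(0.0), np.float64(0.0), 0.0, np.float64(0.03)]
0.5 0.9 [np.float64(0.0), 0.0, np.float64(0.02), np.float64(0.0), 0.0, np.float64(0.04), np.float64(0.0), 0.0, np.float64(0.0), np.float64(0.0), 0.0, np.float64(0.07)]
0.5 1.0 [np.float64(0.0), 0.0, np.float64(0.0), np.float64(0.0), 0.0, np.float64(0.0), np.float64(0.0), 0.0, np.float64(0.0), np.float64(0.0), 0.0, np.float64(0.11)]
```

```bash
python3 - <<'E'
from plan import *
np.set_printoptions(suppress=True,linewidth=150)
p,_=fit();q0=np.array(load()[-1][0])
for psi in(-1.2,-1.0,-.8,-.65,.5,.65,.8):
  for phi in(.65,.8,.95):
    out=[];q=q0
    for th,gap,y in((.555,.006,-.036),(.5,.006,.025),(0,.004,.02)):
        x,R=pose(edge(th,gap,y),phi,psi,.02)
        q,e,a=ik2(x,R,q,p);w=x-R.apply([0,0,.255])
        out+=[round(float(e),1),round(float(np.min(np.r_[q-LO,HI-q])),2),int(np.argmin(np.minimum(q-LO,HI-q)))+1]
    print(psi,phi,out,"wrist",w.round(2),q.round(2))
E
```

```text
-1.2 0.65 [0.0, 0.0, 7, 0.0, 0.0, 7, 0.0, 0.0, 7] wrist [0.47 0.31 0.24] [-1.48  1.4   1.24  2.02 -0.57  0.72 -2.96]
-1.2 0.8 [0.0, 0.0, 7, 0.0, 0.0, 7, 0.0, 0.0, 7] wrist [0.48 0.28 0.27] [-1.41  1.21  1.16  2.04 -0.5   0.66 -2.96]
-1.2 0.95 [0.0, 0.0, 7, 0.0, 0.0, 7, 0.0, 0.0, 7] wrist [0.49 0.25 0.3 ] [-1.32  1.03  1.07  2.06 -0.44  0.61 -2.96]
-1.0 0.65 [0.0, 0.0, 7, 0.0, 0.0, 7, 0.0, 0.0, 7] wrist [0.42 0.29 0.24] [-1.51  1.29  1.15  2.14 -0.45  0.46 -2.96]
-1.0 0.8 [0.0, 0.0, 7, 0.0, 0.0, 7, 0.0, 0.0, 7] wrist [0.44 0.26 0.27] [-1.42  1.1   1.08  2.14 -0.36  0.43 -2.96]
-1.0 0.95 [0.0, 0.0, 7, 0.0, 0.0, 7, 0.0, 0.0, 7] wrist [0.45 0.23 0.3 ] [-1.3   0.93  0.98  2.14 -0.27  0.42 -2.96]
-0.8 0.65 [0.0, 0.0, 7, 0.0, 0.0, 7, 0.0, 0.0, 7] wrist [0.38 0.26 0.24] [-1.52  1.21  1.08  2.25 -0.33  0.2  -2.96]
-0.8 0.8 [0.0, 0.0, 7, 0.0, 0.0, 7, 0.0, 0.0, 7] wrist [0.4  0.24 0.27] [-1.42  1.02  1.02  2.24 -0.21  0.21 -2.96]
-0.8 0.95 [0.0, 0.0, 7, 0.0, 0.0, 7, 0.0, 0.0, 7] wrist [0.42 0.21 0.3 ] [-1.28  0.85  0.92  2.23 -0.09  0.24 -2.96]
-0.65 0.65 [8.1, 0.0, 6, 0.8, 0.0, 6, 3.0, 0.0, 6]
[... 686 characters left out ...]
23.9, 0.0, 6, 36.2, 0.0, 6] wrist [ 0.33 -0.07  0.24] [ 0.94  0.82 -0.92  2.24 -1.37  0.17  0.79]
0.65 0.8 [6.2, 0.0, 6, 13.2, 0.0, 6, 28.1, 0.0, 6] wrist [ 0.36 -0.05  0.27] [ 0.65  0.61 -0.69  2.24 -1.37  0.17  0.54]
0.65 0.95 [0.1, 0.0, 6, 1.2, 0.0, 6, 17.5, 0.0, 5] wrist [ 0.38 -0.03  0.3 ] [ 0.31  0.5  -0.4   2.26 -1.37  0.17  0.36]
0.8 0.65 [4.3, 0.0, 6, 13.3, 0.0, 6, 24.3, 0.0, 6] wrist [ 0.35 -0.1   0.24] [ 0.98  0.89 -0.95  2.23 -1.37  0.17  0.95]
0.8 0.8 [0.1, 0.0, 6, 5.0, 0.0, 6, 18.7, 0.0, 6] wrist [ 0.38 -0.08  0.27] [ 0.76  0.7  -0.78  2.24 -1.37  0.17  0.73]
0.8 0.95 [0.0, 0.11, 6, 0.0, 0.0, 6, 0.0, 0.11, 3] wrist [ 0.4  -0.06  0.3 ] [ 1.    1.01 -1.3   2.28  1.78  0.5  -2.36]
```

```bash
cat >> plan.py <<'E'
def ikm(x,R,q0,p,m=.12):
    f=lambda q:np.concatenate([(fk2(q,p)[0]-x)*50,(fk2(q,p)[1].inv()*R).as_rotvec()*10,.01*(q-q0),2*np.maximum(0,m-(q-LO)),2*np.maximum(0,m-(HI-q))])
    s=least_squares(f,np.clip(q0,LO+.01,HI-.01),bounds=(LO,HI));X,RR=fk2(s.x,p)
    return s.x,np.linalg.norm(X-x)*1e3,(RR.inv()*R).magnitude()
E
python3 - <<'E'
from plan import *
p,_=fit();q0=np.array(load()[-1][0])
for roll in(np.pi,np.pi/2,-np.pi/2):
 for psi in(-1.0,-.8,-.6,-.45):
  for phi in(.65,.8,.95):
    out=[];q=q0.copy();q[6]-=roll if q[6]-roll>-2.9 else roll-2*np.pi
    for th,gap,y in((.555,.006,-.036),(.5,.006,.025),(0,.004,.02)):
        x,R=pose(edge(th,gap,y),phi,psi,.02);R=R*Ro.from_euler("z",roll)
        q,e,a=ikm(x,R,q,p)
        out+=[round(float(e),1),round(float(np.min(np.r_[q-LO,HI-q])),2),int(np.argmin(np.minimum(q-LO,HI-q)))+1]
    print(round(roll,1),psi,phi,out,q.round(2))
E
```

```text
3.1 -1.0 0.65 [0.0, 0.35, 4, 0.0, 0.42, 4, 0.0, 0.37, 4] [-0.49  0.76 -0.28  2.07  1.24  1.19 -1.27]
3.1 -1.0 0.8 [0.0, 0.37, 4, 0.0, 0.43, 4, 0.0, 0.35, 4] [-0.44  0.68 -0.28  2.09  1.18  1.05 -1.16]
3.1 -1.0 0.95 [0.0, 0.39, 4, 0.0, 0.44, 4, 0.0, 0.35, 4] [-0.39  0.62 -0.25  2.09  1.08  0.9  -1.01]
3.1 -0.8 0.65 [0.0, 0.25, 4, 0.0, 0.31, 4, 0.0, 0.26, 4] [-0.38  0.75 -0.42  2.18  1.47  1.22 -1.3 ]
3.1 -0.8 0.8 [0.0, 0.28, 4, 0.0, 0.33, 4, 0.0, 0.26, 4] [-0.34  0.67 -0.4   2.18  1.39  1.04 -1.18]
3.1 -0.8 0.95 [0.0, 0.31, 4, 0.0, 0.36, 4, 0.0, 0.27, 4] [-0.32  0.59 -0.34  2.17  1.27  0.85 -1.  ]
3.1 -0.6 0.65 [0.0, 0.15, 4, 0.0, 0.21, 4, 0.0, 0.16, 4] [-0.24  0.76 -0.57  2.28  1.7   1.27 -1.3 ]
3.1 -0.6 0.8 [0.0, 0.19, 4, 0.0, 0.24, 4, 0.0, 0.17, 4] [-0.21  0.66 -0.53  2.27  1.61  1.05 -1.17]
3.1 -0.6 0.95 [0.0, 0.24, 4, 0.0, 0.29, 4, 0.0, 0.2, 4] [-0.21  0.58 -0.44  2.24  1.48  0.82 -0.99]
3.1 -0.45 0.65 [0.0, 0.11, 4, 0.0, 0.14, 3, 0.0, 0.11, 4] [ 0.28  1.15 -1.21  2.33  2.02  1.8  -1.  ]
3.1 -0.45 0.8 [0.0, 0.14, 4, 0.0, 0.19, 4, 0.0, 0.12, 4] [ 0.06  0.74 -0.81  2.32  1.8   1.18
[... 1838 characters left out ...]
95 [0.0, 0.31, 4, 0.0, 0.36, 4, 0.0, 0.27, 4] [-0.32  0.59 -0.34  2.17  1.27  0.85 -2.58]
-1.6 -0.6 0.65 [0.0, 0.15, 4, 0.0, 0.21, 4, 0.0, 0.12, 7] [-0.11  0.82 -0.72  2.28  1.73  1.38 -2.84]
-1.6 -0.6 0.8 [0.0, 0.19, 4, 0.0, 0.24, 4, 0.0, 0.17, 4] [-0.21  0.66 -0.53  2.27  1.61  1.05 -2.74]
-1.6 -0.6 0.95 [0.0, 0.24, 4, 0.0, 0.29, 4, 0.0, 0.2, 4] [-0.21  0.58 -0.44  2.24  1.48  0.82 -2.56]
-1.6 -0.45 0.65 [0.0, 0.11, 4, 0.0, 0.14, 3, 0.0, 0.11, 4] [ 0.28  1.15 -1.21  2.33  2.02  1.8  -2.57]
-1.6 -0.45 0.8 [0.0, 0.14, 4, 0.0, 0.19, 4, 0.0, 0.12, 4] [ 0.06  0.74 -0.81  2.32  1.8   1.18 -2.66]
-1.6 -0.45 0.95 [0.0, 0.2, 4, 0.0, 0.24, 4, 0.0, 0.15, 4] [-0.11  0.58 -0.53  2.29  1.63  0.81 -2.54]
```

Units first: shifts go in shares of 0.6 m and turns go in shares of 2 rad. So -0.75 rad / 2 = -0.375.

```bash
for i in 1 2; do python3 drive.py '[[0,0,0,0,0,-0.075],[0,0,0,0,0,-0.15],[0,0,0,0,0,-0.225],[0,0,0,0,0,-0.3],[0,0,0,0,0,-0.375]]' | head -1; python3 rec.py; done
cat >> plan.py <<'E'
def poseC(C,phi=.7,psi=-.6,s=.025):
    """TCP pose with the upper left finger corner line, s from the tip, at case point C; tool x points down-back"""
    d=np.array([np.cos(phi)*np.cos(psi),np.cos(phi)*np.sin(psi),-np.sin(phi)])
    u=np.array([np.sin(phi)*np.cos(psi),np.sin(phi)*np.sin(psi),np.cos(phi)])
    l=np.cross(d,u); l=l if l[1]>0 else -l
    M=np.c_[-u,np.cross(d,-u),d]
    return CR.apply(np.array(C)-.011*u-.0145*l-(.073-s)*d)+CX,CR*Ro.from_matrix(M)
def delta(C,**k):
    from bench import r, optics, telemetry, hand_in
    o=telemetry.get_obs();x,R=poseC(C,**k);R0=Ro.from_rotvec(o["orientation"])
    print("dpos",R0.inv().apply(x-o["tcp_pos"]).round(4),"drot",(R0.inv()*R).as_rotvec().round(3),"target",x.round(3),"now",o["tcp_pos"].round(3))
E
python3 - <<'E'
from plan import *
e=edge(.555,.006,-.025);print(e)
delta([e[0]-.07,e[1],e[2]])
p,_=fit();q=np.array(load()[-1][0])
for C in([e[0]-.07,e[1],e[2]],e,edge(.555,.006,.03),edge(.3,0,.03),edge(0,0,.03),edge(0,.006,.03)):
    q,a,b=ikm(*poseC(C),q,p);print(q.round(2),round(a,1),round(b,2))
E
```

```text
clock: 3.4
3.4 [np.float64(0.253), np.float64(-0.185), np.float64(-0.424), np.float64(2.238), np.float64(0.394), np.float64(0.323), np.float64(-1.418)] [4.948e-01 2.000e-04 4.190e-01] [2.4876 0.8724 1.012 ]
clock: 3.9
3.9 [np.float64(0.073), np.float64(-0.187), np.float64(-0.272), np.float64(2.246), np.float64(0.5), np.float64(0.345), np.float64(-0.77)] [4.948e-01 1.000e-04 4.190e-01] [1.8734 1.6173 0.728 ]
[np.float64(-0.09272540497571832), -0.025, np.float64(0.16730400732282635)]
dpos [ 0.0268 -0.1938  0.1317] drot [ 0.264 -0.392 -1.204] target [0.458 0.042 0.19 ] now [0.495 0.    0.419]
[ 0.4   0.73 -1.29  2.39  1.63  1.54 -1.01] 0.2 0.0
[ 0.43  0.77 -1.23  2.26  1.71  1.49 -0.88] 0.0 0.0
[ 0.3   0.8  -1.22  2.2   1.66  1.56 -0.91] 0.0 0.0
[ 0.24  0.88 -1.17  2.25  1.71  1.59 -1.02] 0.0 0.0
[ 0.17  1.   -1.08  2.27  1.8   1.63 -1.14] 0.0 0.0
[ 0.17  1.01 -1.07  2.27  1.81  1.63 -1.14] 0.0 0.0
```

In the tool's units: -0.1 m / 0.6 = -0.1667, -0.08 m / 0.6 = -0.1333, -0.65 rad / 2 = -0.325.

```bash
python3 drive.py '[[0.005,-0.0333,0.0217,0.014,-0.021,-0.065],[0.01,-0.0667,0.0433,0.028,-0.042,-0.13],[0.015,-0.1,0.0667,0.042,-0.063,-0.195],[0.0183,-0.1333,0.0883,0.056,-0.084,-0.26],[0.0217,-0.1667,0.11,0.07,-0.105,-0.325]]' | head -3; python3 rec.py
python3 - <<'E'
from plan import *
e=edge(.555,.006,-.025);delta([e[0]-.05,e[1],e[2]])
E
```

```text
clock: 4.4
tcp_pos: [0.476, 0.0216, 0.3026]
orientation: [1.317, 1.997, 0.136]
4.4 [np.float64(0.098), np.float64(0.033), np.float64(-0.573), np.float64(2.346), np.float64(1.227), np.float64(0.63), np.float64(-1.057)] [0.476  0.0216 0.3026] [1.3172 1.9973 0.1363]
dpos [ 0.0729 -0.0408  0.0781] drot [ 0.124 -0.174 -0.558] target [0.478 0.04  0.19 ] now [0.476 0.022 0.303]
```

In the tool's units: 0.078 m / 0.6 = 0.13, 0.073 m / 0.6 = 0.1217, -0.558 rad / 2 = -0.279.

```bash
python3 drive.py '[[0.025,-0.0133,0.0267,0.0125,-0.0175,-0.056],[0.0483,-0.0267,0.0517,0.025,-0.035,-0.1115],[0.0733,-0.0417,0.0783,0.0375,-0.0525,-0.1675],[0.0967,-0.055,0.1033,0.05,-0.07,-0.223],[0.1217,-0.0683,0.13,0.062,-0.087,-0.279]]' | head -3; python3 drive.py '[[0,0,0,0,0,0]]';python3 rec.py
python3 - <<'E'
from plan import *
from h import *
e=edge(.555,.006,-.025);delta([e[0]-.05,e[1],e[2]]);delta(e)
a,d=optics.grab_frame("scene");b,_=optics.grab_frame("wrist")
np.save("pics/s1.npy",d)
cv2.imwrite("pics/s1.png",np.hstack([cv2.resize(a[130:290,170:330],(400,400),interpolation=cv2.INTER_CUBIC),cv2.resize(b,(400,300))[0:300].copy() if 0 else cv2.copyMakeBorder(cv2.resize(b,(400,300)),0,100,0,0,0)]))
E
```

```text
clock: 4.9
tcp_pos: [0.4782, 0.0422, 0.1894]
orientation: [0.766, 2.162, -0.357]
clock: 5.0
tcp_pos: [0.4768, 0.0433, 0.1863]
orientation: [0.766, 2.171, -0.355]
contact_force: [-0.3, 0.4, 0.2]
grip_width: 0.0002
gripper_force: 0.0
5.0 [np.float64(-0.11), np.float64(0.423), np.float64(-0.603), np.float64(2.383), np.float64(1.54), np.float64(1.063), np.float64(-1.054)] [0.4768 0.0433 0.1863] [ 0.7655  2.1711 -0.3551]
dpos [-0.0045 -0.0014 -0.0001] drot [ 0.001 -0.006  0.002] target [0.478 0.04  0.19 ] now [0.477 0.043 0.186]
dpos [-0.0314  0.0267  0.0313] drot [ 0.001 -0.006  0.002] target [0.528 0.036 0.19 ] now [0.477 0.043 0.186]
```

View pics/s1.png

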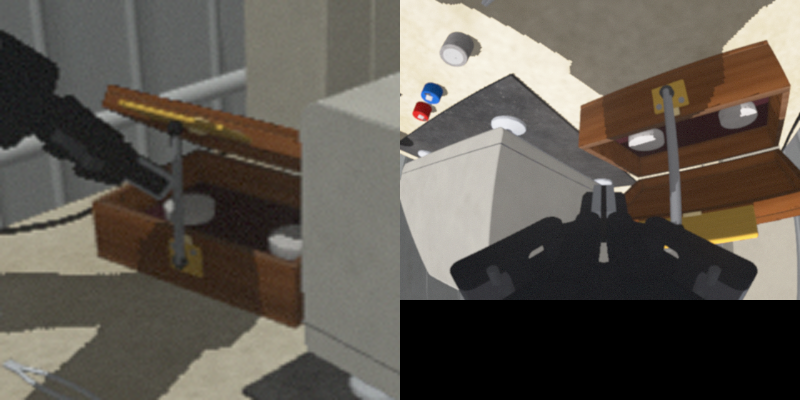

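Scene half: the stay is at (178,190) with the fingertip just in front of it at (170,178), below the plate. Wrist half: the closed fingertips at (605,190) are on the tester side (right) of the stay at (672,150). I'm moving in under the plate.

In the tool's units: -0.031 m / 0.6 = -0.0517, 0.027 m / 0.6 = 0.045.

```bash
python3 drive.py '[[-0.0167,0.015,0.0167,0,0,0],[-0.035,0.03,0.035,0,0,0],[-0.0517,0.045,0.0517,0,0,0],[-0.0517,0.045,0.0517,0,0,0]]'
python3 - <<'E'
from plan import *
from h import *
e=edge(.555,.006,-.025);delta(e)
a,d=optics.grab_frame("scene");b,_=optics.grab_frame("wrist");np.save("pics/s2.npy",d)
# project expected corner line & plate edge into scene
k=400/110;f=lambda P:(proj("scene",CR.apply(np.array(P))+CX)-[195,150])*k
c=cv2.resize(a[150:260,195:305],(400,400),interpolation=cv2.INTER_CUBIC)
b2=cv2.resize(b[150:420,150:420],(400,400),interpolation=cv2.INTER_CUBIC)
cv2.imwrite("pics/s2.png",np.hstack([c,b2]))
print(f([edge(.555,0,-.058),edge(.555,0,.058),e]).round(0))
E
```

```text
clock: 5.5
tcp_pos: [0.5295, 0.0348, 0.1953]
orientation: [0.775, 2.161, -0.345]
contact_force: [-0.1, 0.2, -0.3]
grip_width: -0.0003
gripper_force: 0.0
dpos [0.0056 0.0002 0.0018] drot [ 0.005 -0.001 -0.01 ] target [0.528 0.036 0.19 ] now [0.53  0.035 0.195]
[[229. 116.]
 [ 79.  77.]
 [185. 114.]]
```

View pics/s2.png

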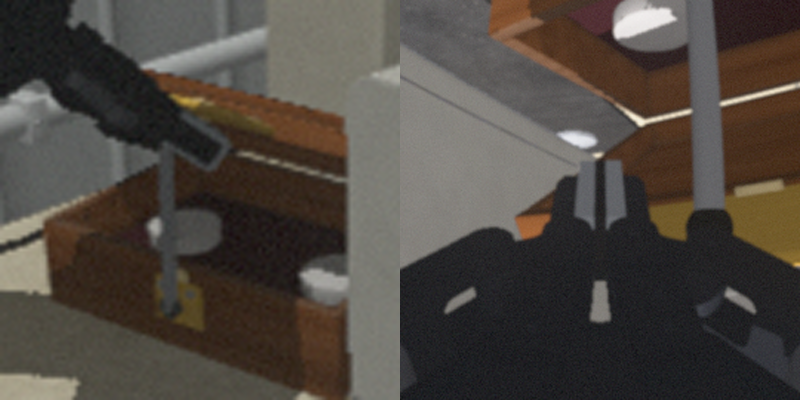

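In the tool's units: 0.003 m / 0.6 = 0.005, 0.001 m / 0.6 = 0.0017.

```bash
cat > look.py <<'E'
from plan import *
from h import *
def incase(n,d): return CR.inv().apply((cloud(n,d).reshape(-1,3)-CX)*(d.reshape(-1,1)>0))
def lidangle():
    _,d=optics.grab_frame("top");P=incase("top",d)
    best=None
    # points on the lid top plane: z-62 = -(x-83) sin/cos + 24/cos
    for th in np.arange(-.05,.7,.0025):
        h=(P[:,2]-.062)*np.cos(th)+(P[:,0]-.083)*np.sin(th)-.024
        u=(P[:,0]-.083)*np.cos(th)-(P[:,2]-.062)*np.sin(th)
        n=((abs(h)<.0025)&(u<-.02)&(u>-.16)&(abs(P[:,1])<.115)).sum()
        if best is None or n>best[0]: best=(n,th)
    return best
E
python3 drive.py '[[0.005,0,0.0017,0,0,0],[0.005,0,0.0017,0,0,0]]'
python3 - <<'E'
from look import *
print("lid",lidangle())
P=incase("top",np.load("pics/top0.npy"))
best=max((int(((abs((P[:,2]-.062)*np.cos(t)+(P[:,0]-.083)*np.sin(t)-.024)<.0025)&(abs(P[:,1])<.115)&(P[:,0]<.06)&(P[:,0]>-.08)).sum()),t) for t in np.arange(.4,.7,.0025));print("start",best)
_,d=optics.grab_frame("scene");S2=incase("scene",d)
for x0 in np.arange(-.13,-.06,.01):
    m=(S2[:,0]>x0)&(S2[:,0]<x0+.01)&(S2[:,1]>-.065)&(S2[:,1]<0)&(S2[:,2]>.12)&(S2[:,2]<.2)
    if m.any(): print(round(x0,3),m.sum(),S2[m].min(0).round(3),S2[m].max(0).round(3))
delta(edge(.555,.006,-.025))
R0=Ro.from_rotvec(telemetry.get_obs()["orientation"]);print("case axes in tool",R0.inv().apply(CR.apply(np.eye(3))).round(3))
E
```

```text
clock: 5.8
tcp_pos: [0.5252, 0.037, 0.1891]
orientation: [0.767, 2.17, -0.346]
contact_force: [0.0, 0.7, 0.4]
grip_width: -0.0001
gripper_force: 0.0
lid (np.int64(5767), np.float64(0.5575000000000006))
start (5381, np.float64(0.5550000000000002))
-0.13 47 [-0.13  -0.045  0.15 ] [-0.12  -0.011  0.199]
-0.12 81 [-0.12  -0.05   0.138] [-0.11  -0.017  0.183]
-0.11 56 [-0.11  -0.053  0.133] [-0.1   -0.006  0.184]
-0.1 107 [-0.1   -0.06   0.121] [-0.09  -0.     0.177]
-0.09 24 [-0.09  -0.06   0.164] [-0.08  -0.     0.176]
-0.08 20 [-0.08  -0.061  0.158] [-0.07  -0.003  0.168]
-0.07 17 [-0.069 -0.06   0.152] [-0.06  -0.004  0.163]
-0.06 64 [-0.06  -0.064  0.143] [-0.05  -0.001  0.159]
dpos [-0.0021  0.0011  0.0013] drot [ 0.007 -0.006 -0.002] target [0.528 0.036 0.19 ] now [0.525 0.037 0.189]
case axes in tool [[-0.535  0.561  0.632]
 [ 0.368  0.828 -0.424]
 [-0.761  0.006 -0.649]]
```

In the tool's units: 0.014 m / 0.6 = 0.0233, -0.0045 m / 0.6 = -0.0075.

```bash
python3 drive.py '[[0.0017,0.0067,-0.0017,0,0,0],[0.0033,0.0117,-0.0033,0,0,0],[0.005,0.0167,-0.005,0,0,0],[0.0067,0.0233,-0.0075,0,0,0],[0.0067,0.0233,-0.0075,0,0,0]]'
python3 drive.py '[[0.0025,0.0055,-0.0028,0,0,0],[0.005,0.011,-0.0057,0,0,0],[0.0073,0.0167,-0.0083,0,0,0],[0.0092,0.0207,-0.0107,0,0,0],[0.0092,0.0207,-0.0107,0,0,0]]'
python3 - <<'E'
from look import *
print("lid",lidangle());delta(edge(.555,.006,.005))
E
```

```text
clock: 6.4
tcp_pos: [0.5299, 0.0524, 0.1888]
orientation: [0.767, 2.17, -0.345]
contact_force: [-0.0, 0.8, -0.4]
grip_width: 0.0004
gripper_force: 0.3
clock: 6.9
tcp_pos: [0.5313, 0.0674, 0.189]
orientation: [0.766, 2.17, -0.345]
contact_force: [0.1, 0.4, -0.3]
grip_width: 0.0001
gripper_force: 0.0
lid (np.int64(5779), np.float64(0.5550000000000005))
dpos [-0.0004 -0.0011 -0.0007] drot [ 0.007 -0.006 -0.002] target [0.53  0.066 0.19 ] now [0.531 0.067 0.189]
```

In the tool's units: 0.0124 m / 0.6 = 0.0207, 0.01 m / 0.6 = 0.0167.

```bash
python3 drive.py '[[0.0025,0.0055,-0.0028,0,0,0],[0.005,0.011,-0.0057,0,0,0],[0.0073,0.0167,-0.0083,0,0,0],[0.0092,0.0207,-0.0107,0,0,0],[0.0092,0.0207,-0.0107,0,0,0]]'
python3 - <<'E'
from look import *
print("lid",lidangle());delta(edge(.555,.006,.02))
a,d=optics.grab_frame("scene");b,_=optics.grab_frame("wrist");np.save("pics/s3.npy",d)
c=cv2.resize(a[150:260,195:305],(400,400),interpolation=cv2.INTER_CUBIC)
b2=cv2.resize(b[100:420,150:470],(400,400),interpolation=cv2.INTER_CUBIC)
cv2.imwrite("pics/s3.png",np.hstack([c,b2]))
E
```

```text
clock: 7.45
tcp_pos: [0.5325, 0.0824, 0.1892]
orientation: [0.767, 2.17, -0.345]
contact_force: [0.7, 0.7, -0.9]
grip_width: -0.0002
gripper_force: 0.0
lid (np.int64(5840), np.float64(0.5425000000000004))
dpos [-0.0004 -0.0011 -0.0006] drot [ 0.007 -0.006 -0.002] target [0.532 0.081 0.19 ] now [0.532 0.082 0.189]
```

View pics/s3.png

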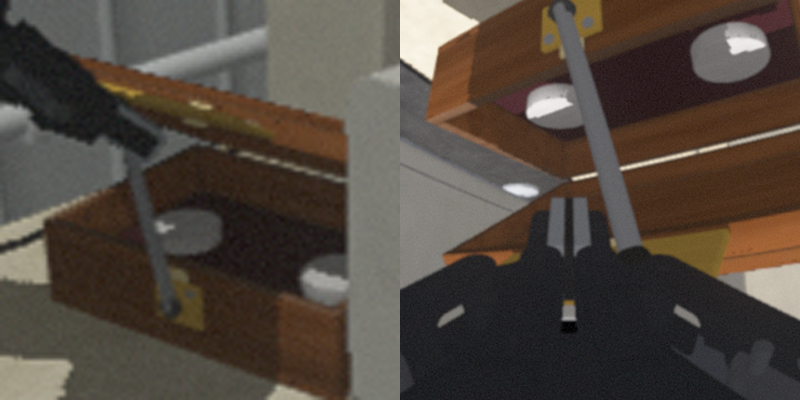

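The scene half shows the stay leaning left, from its foot at (170,305) to its top at (135,165), pushed by the finger. The lid has started to come down. I'll keep pushing.

In the tool's units: 0.0124 m / 0.6 = 0.0207, 0.01 m / 0.6 = 0.0167.

```bash
python3 drive.py '[[0.0025,0.0055,-0.0028,0,0,0],[0.005,0.011,-0.0057,0,0,0],[0.0073,0.0167,-0.0083,0,0,0],[0.0092,0.0207,-0.0107,0,0,0],[0.0092,0.0207,-0.0107,0,0,0]]'
cat > chk.py <<'E'
from look import *
print("lid",lidangle(),telemetry.get_obs()["contact_force"].round(1))
_,d=optics.grab_frame("scene");P=incase("scene",d)
m=(P[:,0]>-.1)&(P[:,0]<-.081)&(P[:,1]>-.01)&(P[:,1]<.14)&(P[:,2]>.025)&(P[:,2]<.15)
Q=P[m]
for z in np.arange(.03,.15,.02):
    k=(Q[:,2]>z)&(Q[:,2]<z+.02)
    if k.any(): print(round(z,2),k.sum(),"y",np.percentile(Q[k,1],[5,50,95]).round(3))
E
python3 chk.py
```

```text
clock: 8.1
tcp_pos: [0.5337, 0.0974, 0.1891]
orientation: [0.767, 2.17, -0.345]
contact_force: [-0.3, 0.6, -0.2]
grip_width: -0.0002
gripper_force: 0.0
lid (np.int64(5916), np.float64(0.5200000000000005)) [-0.3  0.1 -0.3]
0.03 247 y [-0.007  0.049  0.108]
0.05 155 y [-0.007  0.04   0.108]
0.07 41 y [0.008 0.013 0.018]
0.09 37 y [0.017 0.022 0.027]
0.11 41 y [0.024 0.029 0.034]
0.13 21 y [0.009 0.011 0.034]
```

In the tool's units: 0.0066 m / 0.6 = 0.011, 0.0054 m / 0.6 = 0.009.

```bash
python3 drive.py '[[0.002,0.0045,-0.0023,0,0,0],[0.004,0.009,-0.0047,0,0,0],[0.005,0.011,-0.0057,0,0,0],[0.005,0.011,-0.0057,0,0,0]]'; python3 chk.py
```

```text
clock: 8.6
tcp_pos: [0.5341, 0.1048, 0.189]
orientation: [0.767, 2.17, -0.346]
contact_force: [0.4, -0.7, -0.1]
grip_width: -0.0002
gripper_force: 0.3
lid (np.int64(6004), np.float64(0.5125000000000004)) [0.1 0.  0.3]
0.03 335 y [-0.007  0.041  0.112]
0.05 159 y [-0.004  0.07   0.127]
0.13 17 y [0.017 0.019 0.022]
```

```bash
python3 - <<'E'
from plan import *
from bench import r, optics, telemetry, hand_in
R0=Ro.from_rotvec(telemetry.get_obs()["orientation"])
T=[.5125,.41,.31,.21,.12,.05,.0];
for a,b in zip(T,T[1:]):
    v=np.array(edge(b,0,0))-edge(a,0,0);print(a,b,v.round(4),R0.inv().apply(CR.apply(v)).round(4))
print(R0.inv().apply(CR.apply([0,0,-.004])).round(4),R0.inv().apply(CR.apply([-.05,0,0])).round(4))
E
```

```text
0.5125 0.41 [-0.0097  0.     -0.019 ] [ 0.0196 -0.0055  0.0062]
0.41 0.31 [-0.0075  0.     -0.0194] [ 0.0188 -0.0043  0.0078]
0.31 0.21 [-0.0055  0.     -0.02  ] [ 0.0182 -0.0032  0.0095]
0.21 0.12 [-0.0033  0.     -0.0184] [ 0.0158 -0.0019  0.0099]
0.12 0.05 [-0.0014  0.     -0.0145] [ 0.0118 -0.0009  0.0085]
0.05 0.0 [-0.0004  0.     -0.0104] [ 0.0081 -0.0003  0.0065]
[ 0.003  -0.      0.0026] [ 0.0267 -0.0281 -0.0316]
```

In the tool's units: 0.0196 m / 0.6 = 0.0327, 0.016 m / 0.6 = 0.0267.

```bash
python3 drive.py '[[0.0067,-0.0018,0.002,0,0,0],[0.0133,-0.0037,0.0042,0,0,0],[0.02,-0.0055,0.0062,0,0,0],[0.0267,-0.0073,0.0083,0,0,0],[0.0327,-0.0092,0.0103,0,0,0]]'; python3 chk.py | head -1
python3 drive.py '[[0.0063,-0.0015,0.0027,0,0,0],[0.0127,-0.003,0.0053,0,0,0],[0.019,-0.0045,0.008,0,0,0],[0.025,-0.0058,0.0105,0,0,0],[0.0313,-0.0072,0.013,0,0,0]]'; python3 chk.py
```

```text
clock: 9.2
tcp_pos: [0.5243, 0.1054, 0.1696]
orientation: [0.767, 2.17, -0.346]
contact_force: [-0.7, 1.0, -0.6]
grip_width: -0.0003
gripper_force: 0.4
lid (np.int64(6357), np.float64(0.4100000000000004)) [-1.1  0.6 -1.7]
clock: 9.8
tcp_pos: [0.5169, 0.106, 0.1503]
orientation: [0.767, 2.17, -0.346]
contact_force: [-1.7, -0.0, 0.2]
grip_width: 0.0004
gripper_force: 0.4
lid (np.int64(6644), np.float64(0.31500000000000034)) [-0.3 -0.3 -0.2]
0.03 333 y [-0.007  0.042  0.113]
0.05 155 y [-0.005  0.066  0.124]
0.11 42 y [-0.005  0.025  0.048]
```

The lid is following the fingers as planned, so I'll keep lowering.

In the tool's units: 0.0182 m / 0.6 = 0.0303, 0.0145 m / 0.6 = 0.0242.

```bash
python3 drive.py '[[0.006,-0.001,0.0032,0,0,0],[0.012,-0.0022,0.0063,0,0,0],[0.0182,-0.0032,0.0095,0,0,0],[0.0242,-0.0043,0.0127,0,0,0],[0.0303,-0.0053,0.0158,0,0,0]]' | head -2; python3 chk.py | head -1
python3 drive.py '[[0.0053,-0.0007,0.0033,0,0,0],[0.0105,-0.0013,0.0067,0,0,0],[0.0158,-0.0018,0.01,0,0,0],[0.021,-0.0025,0.0133,0,0,0],[0.0263,-0.0032,0.0165,0,0,0]]'; python3 chk.py|head -1
```

```text
clock: 10.4
tcp_pos: [0.5114, 0.1065, 0.1303]
lid (np.int64(6793), np.float64(0.22000000000000025)) [-1.3 -0.8 -0.9]
clock: 11.0
tcp_pos: [0.5082, 0.1068, 0.1119]
orientation: [0.767, 2.17, -0.346]
contact_force: [-2.3, -0.0, -0.4]
grip_width: -0.0006
gripper_force: 0.8
lid (np.int64(6853), np.float64(0.13250000000000017)) [-0.5  0.4 -1.4]
```

In the tool's units: 0.0118 m / 0.6 = 0.0197, 0.0095 m / 0.6 = 0.0158.

```bash
python3 drive.py '[[0.004,-0.0003,0.0028,0,0,0],[0.0078,-0.0007,0.0057,0,0,0],[0.0118,-0.0008,0.0085,0,0,0],[0.0158,-0.0012,0.0113,0,0,0],[0.0197,-0.0015,0.0142,0,0,0]]'; python3 chk.py
```

```text
clock: 11.6
tcp_pos: [0.5068, 0.1069, 0.0974]
orientation: [0.767, 2.17, -0.346]
contact_force: [-2.1, 0.6, -1.1]
grip_width: 0.0002
gripper_force: 1.1
lid (np.int64(6882), np.float64(0.0650000000000001)) [-2.5  1.3 -1.1]
0.03 140 y [-0.008  0.013  0.053]
0.05 15 y [0.09  0.098 0.106]
0.07 226 y [-0.005  0.039  0.106]
0.09 20 y [-0.002  0.041  0.096]
```

In the tool's units: 0.006 m / 0.6 = 0.01, 0.005 m / 0.6 = 0.0083.

```bash
python3 drive.py '[[0.0022,0,0.0017,0,0,0],[0.0042,0,0.0033,0,0,0],[0.0063,0,0.005,0,0,0],[0.0083,0,0.0067,0,0,0],[0.01,0,0.0083,0,0,0]]' | head -2; python3 chk.py | head -1
python3 drive.py '[[0.0017,0,0.0013,0,0,0],[0.0033,0,0.0027,0,0,0],[0.005,0,0.004,0,0,0],[0.0063,0,0.0053,0,0,0],[0.0063,0,0.0053,0,0,0]]' | head -4; python3 chk.py
```

```text
clock: 12.2
tcp_pos: [0.5066, 0.107, 0.0897]
lid (np.int64(6853), np.float64(0.027500000000000066)) [-4.   0.5 -1. ]
clock: 12.8
tcp_pos: [0.5071, 0.1073, 0.0849]
orientation: [0.767, 2.17, -0.345]
contact_force: [-1.6, 0.8, -1.2]
lid (np.int64(6845), np.float64(0.007500000000000048)) [-0.8  1.4 -1.7]
0.03 75 y [-0.008  0.024  0.103]
0.05 196 y [-0.006  0.049  0.113]
0.07 200 y [-0.005  0.052  0.112]
```

In the tool's units: 0.003 m / 0.6 = 0.005, 0.0026 m / 0.6 = 0.0043.

```bash
python3 drive.py '[[0.001,0,0.0008,0,0,0],[0.002,0,0.0017,0,0,0],[0.003,0,0.0025,0,0,0],[0.004,0,0.0033,0,0,0],[0.005,0,0.0043,0,0,0]]' | head -4; python3 chk.py | head -1
python3 drive.py '[[0.0013,0,0.001,0,0,0],[0.0025,0,0.0022,0,0,0],[0.0038,0,0.0032,0,0,0],[0.005,0,0.0043,0,0,0],[0.005,0,0.0043,0,0,0]]' | head -4; python3 chk.py|head -1
```

```text
clock: 13.4
tcp_pos: [0.5071, 0.1069, 0.0811]
orientation: [0.768, 2.169, -0.346]
contact_force: [0.3, 0.7, -0.1]
lid (np.int64(6817), np.float64(0.005000000000000046)) [-0.  -0.3 -0.3]
clock: 14.0
tcp_pos: [0.5068, 0.107, 0.0769]
orientation: [0.767, 2.17, -0.346]
contact_force: [-1.1, 0.0, -0.8]
lid (np.int64(6848), np.float64(0.005000000000000046)) [0.7 0.7 0.2]
```

In the tool's units: -0.075 m / 0.6 = -0.125, 0.005 m / 0.6 = 0.0083.

```bash
python3 drive.py '[[0.0083,0,-0.025,0,0,0],[0.0083,0,-0.0583,0,0,0],[0.0083,0,-0.0917,0,0,0],[0.0083,0,-0.125,0,0,0],[0.0083,0,-0.125,0,0,0]]' | head -4; python3 rec.py
python3 - <<'E'
from look import *
print("lid",lidangle());a,_=optics.grab_frame("scene");b,_=optics.grab_frame("top")
cv2.imwrite("pics/f.png",np.hstack([cv2.resize(a[100:380,100:380],(400,400)),cv2.resize(b[110:390,90:370],(400,400))]))
E
```

```text
clock: 14.6
tcp_pos: [0.4593, 0.1465, 0.1231]
orientation: [0.765, 2.17, -0.342]
contact_force: [-0.1, 0.6, -0.4]
14.6 [np.float64(-0.32), np.float64(0.643), np.float64(-0.645), np.float64(2.303), np.float64(1.499), np.float64(1.239), np.float64(-1.25)] [0.4593 0.1465 0.1231] [ 0.7649  2.17   -0.3415]
lid (np.int64(6785), np.float64(0.005000000000000046))
```

View pics/f.png

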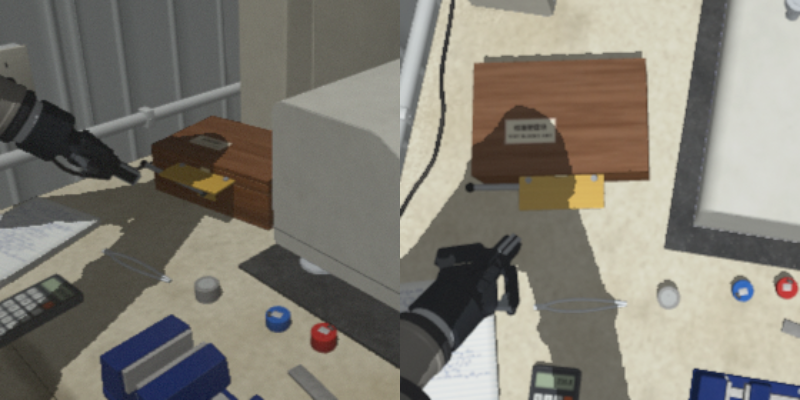

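Both views show the lid shut flat, the stay folded to the left (ball at about (470,187) in the right half), the bystanders where they were, and the gripper clear at (505,245). I'll back off a little more and hand in.

In the tool's units: -0.06 m / 0.6 = -0.1, -0.04 m / 0.6 = -0.0667.

```bash
python3 drive.py '[[-0.0333,0,-0.05,0,0,0],[-0.0667,0,-0.1,0,0,0],[-0.0667,0,-0.1,0,0,0],[-0.0667,0,-0.1,0,0,0]]'; python3 -c "
from bench import r, optics, telemetry, hand_in
print(hand_in())"
```

```text
clock: 15.15
tcp_pos: [0.4447, 0.156, 0.1913]
orientation: [0.769, 2.168, -0.346]
contact_force: [0.1, 0.3, 0.3]
grip_width: 0.0003
gripper_force: 0.0
the job is handed in; nothing more can be done
None
```

I pushed the stay over to the left until it folded, caught the lid on the closed fingers, lowered it gently until it was shut, and handed in at about 15 s with the arm clear and the bench items where they were.

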